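# Third hand for a drawer front

### The job

Slide the jig's side-stop carriage fully home against its end stop, then stand the loose drawer front (the longer board, cut-out up) on the jig board across the drawer's open end, its ends flush with the drawer's sides. Press it squarely against the spring-backed drawer with a steady 10 newtons or so (the drawer's front edges come level with the guide rails' front ends), never above 25, and finish while still holding that push, for a colleague to screw it on. Leave the shorter board, jar, glue bottle and screwdriver where they are.

Things in the scene. Friction and masses are not known exactly. Their poses are not given: they have to be found in the camera images.
- jig: fixed assembly jig: plywood board 12 mm thick on the bench (top at z = 12 mm), x -90 to 200, y -100 to 270 mm about its origin, which lies on the board's underside below the middle of the drawer's open end at rest. x: pressing direction, into the drawer; y: along the open end towards the side-stop carriage; z up. A wooden backstop with two springs stands behind the drawer
- drawer (a joint): travel of the drawer (on its sprung sled) along the jig's x, m: 0 at rest, up to 0.022. The springs push it back with 1 N per mm of travel (0.010 = 10 N, the drawer's front edges level with the guide rails' front ends). The board's own rubbing on the jig takes another 1 to 2 N of the robot's push; the 10 N meant is what reaches the drawer
- stop (a joint): travel of the side-stop carriage, m: grows as it moves along the jig's -y towards the drawer; 0.090 = fully home against the end stop. Starts between 0 and 0.05; slides stiffly (about 3.5 N) and stays where it is left
- stop_block (a point): middle of the underside of the side-stop carriage's aluminium block (50 mm along the jig's x, 40 mm along y, 20 mm high), 13 mm above the bench, at jig x = -55 mm, y = 197 mm minus the joint's travel. Axes as the jig's. A black upright tab on it (30 mm along x, 14 along y, its middle 4 mm to the jig +y side) rises to 53 mm above this point
- front: the loose drawer front: white-laminated board 18 mm thick (its x), 160 mm long (its y), 50 mm high (its z); at the middle of the top edge is a finger cut-out 60 mm long and 8 mm deep (42 mm high there). About 0.1 kg. Origin: middle of its underside. It starts standing on the bench; both faces are alike
- spare: the shorter loose board (a drawer back, to be left alone): white-laminated, 18 mm thick (x), 105 mm long (y), 42 mm high, no cut-out; stands on the bench. Origin: middle of its underside
- jar: white cosmetic jar, 64 mm across, 55 mm high, to be left alone. Origin: middle of its underside
- glue: white bottle with a red cap, 48 mm across, 130 mm high, to be left alone. Origin: middle of its underside
- driver: screwdriver lying on the bench, to be left alone. Its length runs along its x
- guide_front (a point): on the jig board's top between the front ends of the two aluminium guide rails that flank the drawer (28 mm high above the board, inner faces 88 mm, outer 102 mm either side of this point along the jig's y); 10 mm along the jig's x from its origin
- end_stop (a point): top centre of the carriage's end stop, a dark steel block 34 x 14 mm, 22 mm high above the jig board, at jig x = -55, y = 80 mm. From it the carriage's rail (20 mm wide, 6 mm high) runs along jig +y to y = 260 mm
- stop_cheek (a point): middle of the flat inner face (it looks to jig -y) of the carriage's cheek plate, which locates the end of the drawer front: aluminium, 8 mm thick, 60 mm along the jig's x, 34 mm high. With the carriage home this face lies at jig y = 81 mm, 1 mm outside the drawer's side
- drawer_mouth (a point): white-laminated board drawer without its front: 120 mm deep (x), 160 mm wide (y), side walls 10 mm thick, open towards -x. This point: middle of the lower front edge of its open end; axes as the jig's, x into the drawer. Underside 4 mm above the jig board, floor 5 mm thick, rims of the walls 45 mm above its underside (61 mm above the bench). It rides on a sled that slides only along the jig's x against springs
Not all that is in view belongs to the job. What is shaped like the front but black is not meant.

How it is judged:
On the way, in this order (a step that is already met when the one before it is completed fails the run):
1. the side-stop carriage is home against its end stop (within 3 mm) (value of joint stop above 0.087 m), for 0.2 s.
2. the drawer front is pressed against the drawer with 5 to 15 N (contact force between front and drawer between 5 and 15 N), for 0.3 s.
At the end, for the whole second after the job is handed in: Still pressing the drawer front on the drawer with 5-15 N (drawer 4.5-15.5 mm in), still; board upright within 0.06 rad, on the jig board within 4 mm, square within 0.035 rad, ends flush with the drawer's sides within 5 mm; carriage home within 4 mm (all of step 2 and value of joint stop above 0.086 m and value of joint drawer between 0.0045 and 0.0155 m and contact force between any of the fingers, the arm and front above 3 N and x of front in the frame of drawer_mouth between -0.012 and -0.006 m and y of front in the frame of jig between -0.005 and 0.005 m and z of front in the frame of jig between 0.009 and 0.016 m and angle between the x axis of front and the x axis of jig, either way round below 0.035 rad and angle between front's own z axis and vertical below 0.06 rad and linear speed of front below 0.01 m/s); the arm keeps its last pose, push and grip.
It fails at once if the drawer front is pressed with more than 25 N (contact force between front and drawer above 25 N).
It fails at once if a bystander (shorter board, jar, glue bottle, screwdriver) is moved more than 30 mm (distance of any of spare, jar, glue, driver from where it was at the start of the episode above 0.03 m).
It also fails if it takes over 72 s, if anything falls off the work surface, if the arm or the gripper's body presses on something with over 40 N, if the wrist force passes 120 N, or if a joint passes its speed limit or range.

### The arm

A 7-joint arm with a two-finger parallel gripper is mounted at the origin on the work surface. World frame = base frame: x ahead of the robot, y to its left, z up, the work surface at z = 0. Lengths are in m, angles in rad, forces in N, time in s.
With the tool pointing down it reaches from about 0.425 to 0.925 m from the base axis. Payload 6.8 kg.
Tool frame: the origin (TCP) lies at the very end of the fingers, on their centre line; the grasp point (between the pads) lies 19 mm behind it; z points along the fingers, y is the line along which they close (so a half turn about z gives the same grasp; the last joint's range is limited). The gripper opens to 85 mm and grips with 20 to 120 N. Pads are 22 mm wide; open, the fingers measure 114 mm over their backs; the gripper's body (76 mm by 85 mm) begins 54 mm behind the grasp point. The pads swing forward as they close: fully open they stand 13 mm farther back than shut.
Start: joints at [1.114, 0.477, 0.022, 1.555, -0.011, 1.109, -0.083], TCP at [0.231, -0.634, 0.231] pointing down, gripper open.
Joint ranges: [-2.96, 2.96], [-0.34, 2.1], [-1.41, 1.46], [0.24, 2.44], [-1.37, 4.51], [0.17, 1.92], [-2.96, 2.96]. Speed limits (rad/s): [2.39, 2.39, 3.14, 3.14, 3.14, 3.14, 3.14].

### API

Orientations are given as a rotation vector (axis times angle).
In Python, from bench import monitor, optics, r gives the robot as it stands.
- The arm moves only by the shell command python3 -m crank 'ROWS' [OPENING] [FORCE]. ROWS is JSON, a list of rows, each a list of 2 entries, a list of its own where there are three numbers: the shift along the tool's x, y, z in cm, then the turn, a rotation vector about the tool's x, y, z in rad. A call has 1 to 5 rows; each row shifts and turns the commanded pose from where the row before left it, along the tool's axes as they then stand; what a row does not reach is not made up. A row lasts 1/10 s, in which the tool goes at most 50 mm and 8.59 degrees, less where a joint would pass 70% of its speed; a pose out of reach is approached as far as the arm can. A call is refused whole if a number of a shift passes 5 or a number of a turn 0.15, either way. A call with a gripper value outside its range is refused whole. OPENING is the finger opening in cm, from 0 to 8.54, set as the call begins (- or left out, the last holds). The fingers move at their own pace and stop on an object; FORCE is the grip in N (left out, the last holds). Time passes only in rows, so rows that do not move let the fingers close. It gives the time, the measured TCP pose, the force, the opening and the grip force at its end, in the units of the state.
- monitor.get_obs(): the state, without advancing time (a new reading comes with each control period).
- optics.grab_frame(name): name is "side" or "top" or "wrist"; returns (picture, depth): 420x560x3 uint8, red, green, blue; 420x560 float32, m along the optical axis (not along the pixel's ray), 0 where there is no reading.
- optics.camera_model(name): a dict with "vertical_fov" (degrees; the focal length in pixels is half the picture's height over the tangent of half this angle, whatever the lens; pixels are square), "cx", "cy" (the principal point, pixels), "D" ([k1, k2, p1, p2, k3] as OpenCV has them; the pictures are not rectified), "R" (3x3) and "t" (3): a world point X has camera coordinates R X + t; the wrist camera has in their place "hand_eye" (4x4, takes a point from camera to tool coordinates, whose origin is the TCP and whose axes are the flange's). Camera axes: x right, y down, z forward; pixel columns grow to the right and rows downward; lengths in m; the calibration is good to about 2 mm. A picture is of the moment at which its call begins: read the wrist's pose just before it. camera_model takes no time and is no camera call.
- r.hand_in(): hands the job in; it is judged then, once.
The state is a dict: "clock": time; "joints": joint angles; "qvel": joint speeds; "tau": joint torques, N m; "tcp_pos": TCP position; "orientation": TCP orientation; "contact_force": force on the tool from outside, world axes, zero at the start; "moment": the same for the moment, N m; "grip_width": finger opening in m; "gripper_force": force on a finger pad.
Only numpy, scipy, OpenCV 4.12 (cv2) and the standard library are available. Lean on these libraries where they do the work, as an engineer would, in place of code of your own. Each camera call takes 0.05 s, during which the arm holds its last target. There are 200 camera calls.

## Working session

There is one attempt and no reset: what is moved stays moved. The work goes in short steps, Python scripts to look and compute and a shell command to move; the robot and the scene stay as the last step left them, time stands still between calls to the robot, and variables do not carry over. Pictures are saved under pics/ and viewed, at most 10 in all, crops included, and the job is handed in when it is done.

```bash
ls; mkdir -p pics; cat > h.py <<'E'
import numpy as np, cv2
from bench import monitor, optics, r
from scipy.spatial.transform import Rotation as R
def grab(n):
    o=monitor.get_obs(); im,d=optics.grab_frame(n); return o,im,d
def K(m):
    f=210/np.tan(np.radians(m["vertical_fov"])/2); return np.array([[f,0,m["cx"]],[0,f,m["cy"]],[0,0,1.]])
def c2w(n,o,P):
    m=optics.camera_model(n); P=np.atleast_2d(P)
    if n=="wrist":
        H=np.array(m["hand_eye"]); T=P@H[:3,:3].T+H[:3,3]
        return T@R.from_rotvec(o["orientation"]).as_matrix().T+np.array(o["tcp_pos"])
    return (P-np.array(m["t"]))@np.array(m["R"])
def ray(n,o,px):
    m=optics.camera_model(n); u=cv2.undistortPoints(np.array(px,float).reshape(-1,1,2),K(m),np.array(m["D"],float)).reshape(-1,2)
    d=np.c_[u,np.ones(len(u))]; c=c2w(n,o,[[0,0,0]])[0]; return c,c2w(n,o,d)-c
def atz(n,o,px,z):
    c,d=ray(n,o,px); z=np.broadcast_to(z,len(d)); return c+d*((z-c[2])/d[:,2])[:,None]
def save(fn,im): cv2.imwrite("pics/"+fn,cv2.cvtColor(im,cv2.COLOR_RGB2BGR))
E
python3 - <<'E'
from h import *
import pickle
for n in("top","side"):
    o,im,d=grab(n); save(n+"0.png",cv2.resize(im,(800,600),interpolation=cv2.INTER_CUBIC)); pickle.dump((o,im,d),open(n+".pkl","wb"))
    print(n,c2w(n,o,[[0,0,0]]),optics.camera_model(n))
print(o)
E
```

```text
pics
top [[ 0.34087296 -0.00922973  1.34557375]] {'vertical_fov': 55.07387705819869, 'cx': 276.42794037674275, 'cy': 204.59556095655108, 'D': array([-0.08584397,  0.        ,  0.        ,  0.        ,  0.        ]), 'R': array([[ 0.02285231, -0.99968753,  0.01012985],
       [-0.99066669, -0.02400571, -0.13417612],
       [ 0.13437737, -0.00696907, -0.99090572]]), 't': array([-0.03064704,  0.51801379,  1.2874668 ])}
side [[ 0.31795049 -1.43492624  0.84969585]] {'vertical_fov': 42.74679750421109, 'cx': 283.09614378297124, 'cy': 208.64168024478934, 'D': array([-0.2148001,  0.       ,  0.       ,  0.       ,  0.       ]), 'R': array([[ 0.99098973, -0.13383417,  0.00526934],
       [-0.05971609, -0.47670502, -0.87703267],
       [ 0.11988886,  0.86881571, -0.48040183]]), 't': array([-0.51160517,  0.08016124,  1.61676318])}
{'clock': 0.05, 'joints': array([ 1.1139217 ,  0.47776069,  0.02233264,  1.55637289, -0.01149017,
        1.10929105, -0.08308955]), 'qvel': array([ 1.38391815e-03,  6.45064511e-04,  9.68896000e-04,  6.26979517e-04,
        1.18300488e-03, -1.99666686e-03,  5.85791317e-06]), 'tau': array([ 4.59967938e-03, -5.98295438e+01,  1.61480494e+00, -2.82249928e+01,
        1.27131731e-02,  5.08191210e-03,  4.68438498e-05]), 'tcp_pos': array([ 0.23048399, -0.63384993,  0.23038517]), 'orientation': array([-3.09230669e+00, -5.44862253e-01,  6.63544939e-04]), 'contact_force': array([ 0.68780979, -0.04738242,  0.35536159]), 'moment': array([-0.01788096,  0.04385793, -0.03806866]), 'gripper_force': 0.0, 'grip_width': 0.08524309863966145}
```

View pics/top0.png

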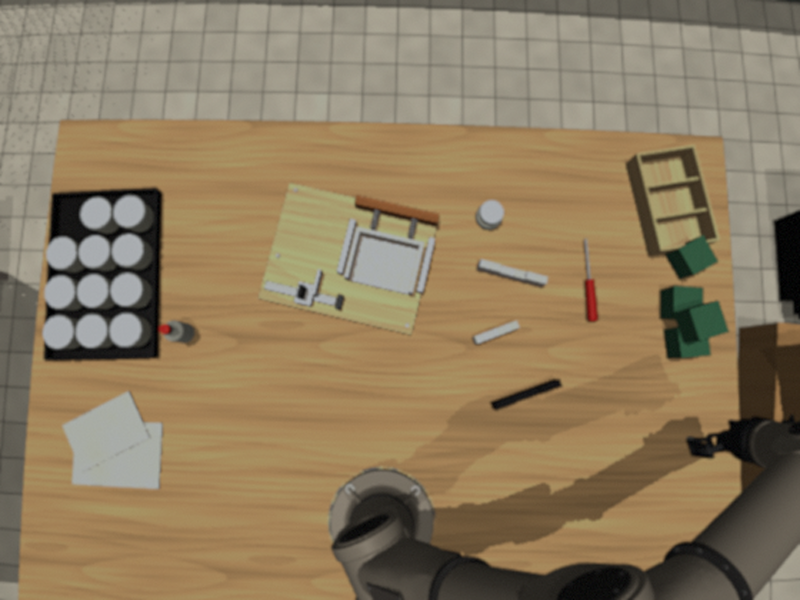

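View pics/side0.png

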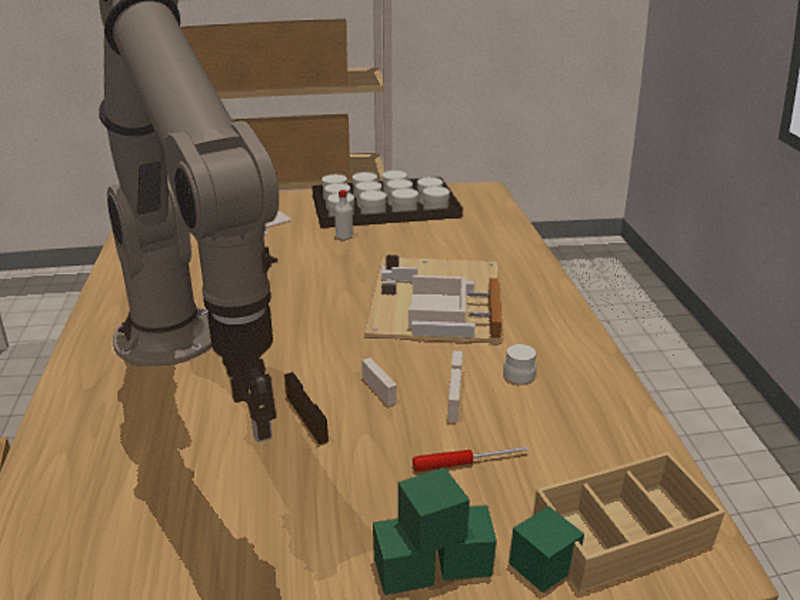

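The top view shows the jig (centred about 350,258), with its open end facing the robot and the carriage at (308,293). The front with its cut-out is at (512,272), the spare at (496,332) and the black decoy at (526,394). I'll enlarge this region next.

```bash
python3 - <<'E'
from h import *
import pickle
o,im,d=pickle.load(open("top.pkl","rb"))
save("top1.png",cv2.resize(im[120:250,178:388],(798,494),interpolation=cv2.INTER_CUBIC))
E
```

```text
(no output)
```

View pics/top1.png

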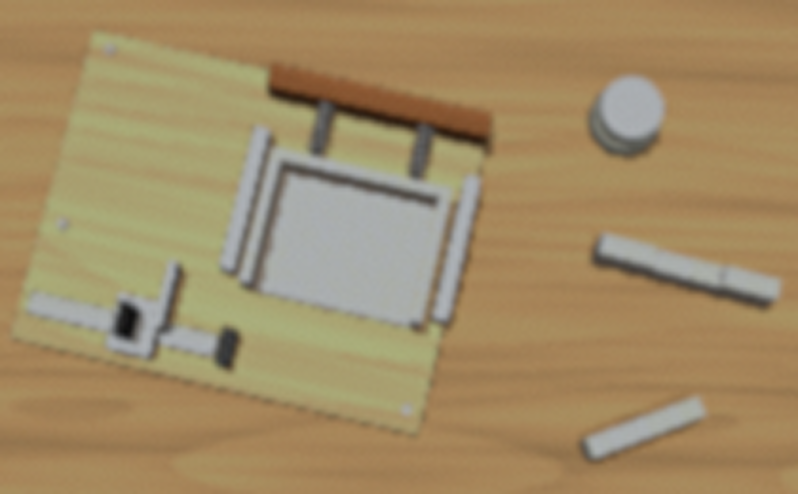

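The crop shows jig corners TL (94,33), BL (13,338) and BR (416,433). The front's top runs from (601,243) to (777,289), the carriage tab is at (127,320) and the end stop at (229,345).

```bash
python3 - <<'E'
from h import *
import pickle
from scipy.optimize import least_squares
o,im,d=pickle.load(open("top.pkl","rb"))
px=lambda L: np.array(L)/3.8+np.array([178,120])-.4
C=atz("top",o,px([[94,33],[13,338],[416,433]]),.012)
L=np.array([[.2,.27],[-.09,.27],[-.09,-.1]])
def f(p): return (p[:2]+L@R.from_euler('z',p[2]).as_matrix()[:2,:2].T-C[:,:2]).ravel()
s=least_squares(f,[.6,.1,0]); p=s.x; print("jig",p,np.degrees(p[2]),"res",s.fun)
J=lambda W:(W[:,:2]-p[:2])@R.from_euler('z',p[2]).as_matrix()[:2,:2]
F=atz("top",o,px([[601,243],[777,289]]),.05); print("front",F,F.mean(0),"len",np.linalg.norm(F[1]-F[0]),"yaw of y",np.degrees(np.arctan2(*(F[0]-F[1])[[1,0]])))
T=atz("top",o,px([[127,320],[229,345],[110,345],[155,355]]),[.066,.034,.033,.033]); print("tab,endstop",T,J(T))
S=atz("top",o,px([[588,450],[703,405]]),.042);print("spare",S); print("jar",atz("top",o,px([[632,108]]),.055),"glue",atz("top",o,np.array([[165,329]])*.7,.13))
print(R.from_rotvec(o["orientation"]).as_matrix())
print(optics.camera_model("wrist"))
E
```

```text
jig [ 0.5325492   0.02001522 -0.20591557] -11.798093165372501 res [ 0.002836    0.0008483  -0.00099593  0.00255513 -0.00184007 -0.00340344]
front [[ 0.59095889 -0.21137729  0.05      ]
 [ 0.55460762 -0.36458678  0.05      ]] [ 0.57278325 -0.28798203  0.05      ] len 0.15746289253797613 yaw of y 76.65251840360449
tab,endstop [[0.51185356 0.19166217 0.066     ]
 [0.49650421 0.10754271 0.034     ]
 [0.49410804 0.21061103 0.033     ]
 [0.48637339 0.17125805 0.033     ]] [[-0.05535397  0.16378927]
 [-0.05317969  0.07830853]
 [-0.07659895  0.17870951]
 [-0.07612395  0.13860644]]
spare [[ 0.4127267  -0.20209245  0.042     ]
 [ 0.4534045  -0.30116911  0.042     ]]
jar [[ 0.71058017 -0.23772292  0.055     ]] glue [[0.41470256 0.47129114 0.13      ]]
[[ 9.39780188e-01  3.41778636e-01 -7.49352235e-04]
 [ 3.41779430e-01 -9.39778730e-01  1.66134078e-03]
 [-1.36414506e-04 -1.81740833e-03 -9.99998339e-01]]
{'vertical_fov': 61.42855964645312, 'cx': 278.8039282204296, 'cy': 207.9667375482784, 'D': array([-0.09152199,  0.        ,  0.        ,  0.        ,  0.        ]), 'hand_eye': array([[-1.31683252e-04, -9.53453362e-01, -3.01540495e-01,
         7.66183514e-02],
       [ 9.99999824e-01, -2.99968240e-04,  5.11780345e-04,
         4.11770868e-04],
       [-5.78411262e-04, -3.01540374e-01,  9.53453233e-01,
        -1.42521465e-01],
       [ 0.00000000e+00,  0.00000000e+00,  0.00000000e+00,
         1.00000000e+00]])}
```

```bash
python3 -m crank '[[[0,0,0],[0,0,-0.145]],[[0,0,0],[0,0,-0.145]],[[0,0,0],[0,0,-0.145]],[[0,0,0],[0,0,-0.145]]]' >/dev/null
python3 -m crank '[[[0,0,0],[0,0,-0.145]],[[0,0,0],[0,0,-0.145]],[[0,0,0],[0,0,-0.145]]]'
python3 -m crank '[[[3.4,2.2,0],[0,0,0]],[[3.4,2.2,0],[0,0,0]],[[3.4,2.2,0],[0,0,0]],[[3.4,2.2,0],[0,0,0]],[[3.4,2.2,0],[0,0,0]]]'
python3 -m crank '[[[3.4,2.2,0],[0,0,0]],[[3.4,2.2,0],[0,0,0]],[[3.4,2.2,0],[0,0,0]],[[3.4,2.2,0],[0,0,0]],[[3.4,2.2,0],[0,0,0]]]'
python3 -m crank '[[[3.4,2.2,0],[0,0,0]],[[3.4,2.2,0],[0,0,0]],[[0,0,0],[0,0,0]],[[0,0,0],[0,0,0]],[[0,0,0],[0,0,0]]]'
python3 - <<'E'
from h import *
import pickle
o,im,d=grab("wrist"); pickle.dump((o,im,d),open("w1.pkl","wb")); save("w1.png",im)
m=R.from_rotvec(o["orientation"]).as_matrix();print(m,np.degrees(np.arctan2(m[1,0],m[0,0])),o["joints"])
E
```

```text
clock: 0.8
tcp_pos: [0.2305, -0.6341, 0.2307]
orientation: [-2.432, -1.987, -0.0]
contact_force: [-0.1, -0.4, 1.0]
grip_width: 0.0857
gripper_force: 0.0
clock: 1.3
tcp_pos: [0.374, -0.4891, 0.2309]
orientation: [-2.439, -1.979, 0.0]
contact_force: [-0.8, 0.0, -0.3]
grip_width: 0.0854
gripper_force: 0.0
clock: 1.8
tcp_pos: [0.5165, -0.3455, 0.2309]
orientation: [-2.439, -1.979, 0.001]
contact_force: [0.1, 0.5, -0.7]
grip_width: 0.0853
gripper_force: 0.0
clock: 2.3
tcp_pos: [0.5719, -0.2906, 0.2308]
orientation: [-2.44, -1.978, 0.002]
contact_force: [0.3, -0.2, -0.6]
grip_width: 0.0849
gripper_force: 0.0
[[ 2.07161379e-01  9.78305882e-01 -1.32853930e-03]
 [ 9.78306442e-01 -2.07162250e-01 -5.54389276e-04]
 [-8.17585482e-04 -1.18487051e-03 -9.99998964e-01]] 78.04394251034404 [ 0.6188526   0.44572665 -0.33657521  1.62142475  0.16126235  1.10287564
  0.03098098]
```

View pics/w1.png

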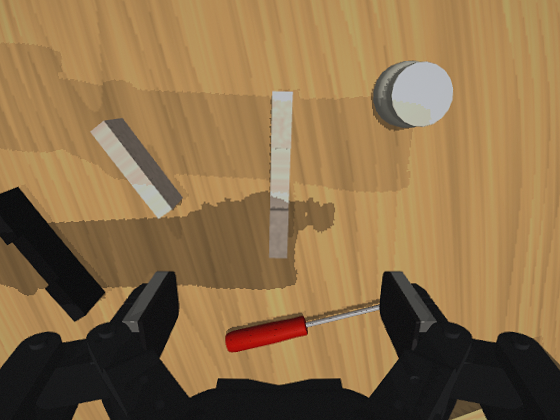

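The front is directly ahead, its top running from (283,92) to (278,258), with cut-out edges at rows 148 and 207.

```bash
python3 - <<'E'
from h import *
import pickle
o,im,d=pickle.load(open("w1.pkl","rb"))
F=atz("wrist",o,[[283,92],[278.5,258]],.05); c=F.mean(0)
print(F,c,np.linalg.norm(F[0]-F[1]),np.degrees(np.arctan2(*(F[0]-F[1])[[1,0]])))
m=R.from_rotvec(o["orientation"]).as_matrix(); print(m.T@(c-o["tcp_pos"]))
print([float(d[y,x]) for x,y in((281,110),(281,175),(279,240),(230,170))])
E
```

```text
[[ 0.5918369  -0.21244517  0.05      ]
 [ 0.55485933 -0.36772468  0.05      ]] [ 0.57334811 -0.29008492  0.05      ] 0.1596216350534453 76.60531494068238
[0.00100503 0.00154675 0.1808431 ]
[0.31150901317596436, 0.33848053216934204, 0.34947308897972107, 0.3781481683254242]
```

```bash

python3 -m crank '[[[4.2,-1.4,0],[0,0,0]],[[4.2,-1.4,0],[0,0,0]],[[4.2,-1.4,0],[0,0,0]],[[4.2,-1.4,0],[0,0,0]],[[4.2,-1.4,0],[0,0,0]]]' 0 >/dev/null
python3 -m crank '[[[4.2,-1.4,0],[0,0,0]],[[4.2,-1.4,0],[0,0,0]],[[4.2,-1.4,0],[0,0,0]],[[0,0,0],[0,0,0]],[[0,0,0],[0,0,0]]]'
python3 - <<'E'
from h import *
import pickle
o,im,d=grab("wrist"); pickle.dump((o,im,d),open("w2.pkl","wb")); save("w2.png",cv2.resize(im,(800,600),interpolation=cv2.INTER_CUBIC))
E
```

```text
clock: 3.35
tcp_pos: [0.5322, 0.0621, 0.2315]
orientation: [2.438, 1.98, -0.0]
contact_force: [-0.2, -0.3, -0.2]
grip_width: 0.0003
gripper_force: 0.0
```

View pics/w2.png

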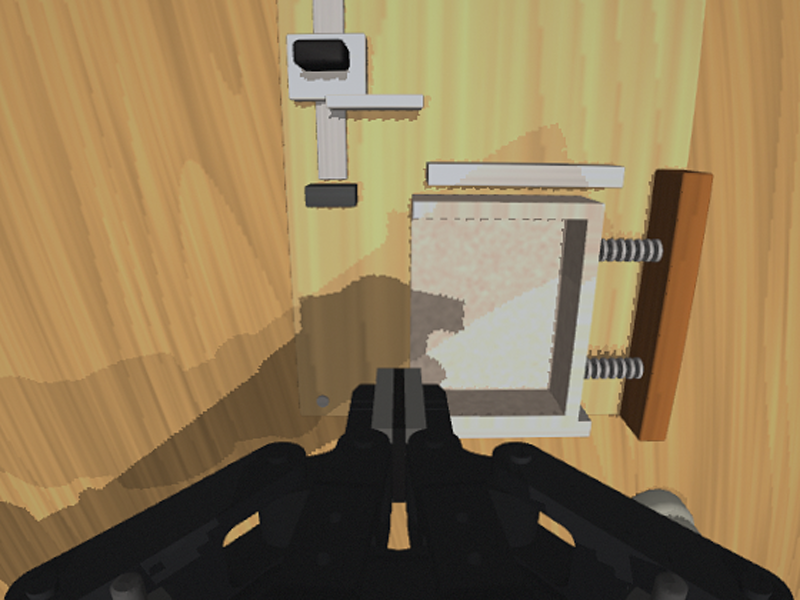

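The jig is clear: drawer front-left rim corner (412,196), rail front (427,163)–(428,186), end stop (307,184)–(356,183), board corner (301,412) and carriage block (288,34)–(366,98) with its tab. I'll fit the pose to these.

```bash
python3 - <<'E'
from h import *
import pickle
from scipy.optimize import least_squares
o,im,d=pickle.load(open("w2.pkl","rb"))
s=lambda L:np.array(L,float)*.7-.15
px=s([[412,196],[412,219],[605,201],[427,163],[428,186],[307,184],[356,183],[301,412]])
z=[.061,.061,.061,.04,.04,.034,.034,.012]
L=np.array([[0,80],[0,70],[120,80],[10,102],[10,88],[-72,87],[-38,87],[-90,-100]])/1e3
W=atz("wrist",o,px,z)[:,:2]
f=lambda p:(p[:2]+L@R.from_euler('z',p[2]).as_matrix()[:2,:2].T-W).ravel()
q=least_squares(f,[.53,.02,-.2],loss='soft_l1',f_scale=.002); p=q.x
print(p,np.degrees(p[2]));print(np.round(1e3*f(p).reshape(-1,2),1))
M=R.from_euler('z',p[2]).as_matrix()[:2,:2]
B=atz("wrist",o,s([[288,34],[366,33],[367,98],[289,100]]),.033)[:,:2]; print("block jig",(B-p[:2])@M, ((B-p[:2])@M).mean(0))
print("tcp in jig",(o["tcp_pos"][:2]-p[:2])@M, np.array(o["tcp_pos"]), np.degrees(np.arctan2(*R.from_rotvec(o["orientation"]).as_matrix()[[1,0],0])))
E
```

```text
[ 0.53297853  0.02149915 -0.20868602] -11.956828443206296
[[ 0.6 -2.2]
 [ 1.3  1.9]
 [ 0.3 -0.2]
 [ 1.2  0.8]
 [ 0.4  1.7]
 [-1.9  0.3]
 [-0.7 -0.5]
 [-1.9 -2.4]]
block jig [[-0.0784911   0.18030328]
 [-0.02970231  0.18031411]
 [-0.02951296  0.1413154 ]
 [-0.07959729  0.14049154]] [-0.05432591  0.16060608]
tcp in jig [-0.00914853  0.03956638] [0.53222563 0.06210244 0.23145413] 78.16812509437237
```

```bash

python3 -m crank '[[[4,-1.2,0],[0,0,0]],[[4,-1.2,0],[0,0,0]],[[4,-1.2,0],[0,0,0]],[[4,-1,0],[0,0,0]],[[0,0,0],[0,0,0]]]'
python3 -m crank '[[[0,0,4.5],[0,0,0]],[[0,0,4.5],[0,0,0]],[[0,0,4.5],[0,0,0]],[[0,0,4],[0,0,0]],[[0,0,1.1],[0,0,0]]]'
python3 -m crank '[[[-1,0,0],[0,0,0]],[[-1,0,0],[0,0,0]],[[-1,0,0],[0,0,0]],[[0,0,0],[0,0,0]]]'
python3 -m crank '[[[-1,0,0],[0,0,0]],[[-1,0,0],[0,0,0]],[[-1,0,0],[0,0,0]],[[0,0,0],[0,0,0]]]'
python3 -m crank '[[[-0.5,0,0],[0,0,0]],[[-0.4,0,0],[0,0,0]],[[0,0,0],[0,0,0]]]'
```

```text
clock: 3.9
tcp_pos: [0.5196, 0.2331, 0.2316]
orientation: [-2.432, -1.984, -0.004]
contact_force: [0.3, -0.1, 0.2]
grip_width: 0.0002
gripper_force: 0.0
clock: 4.4
tcp_pos: [0.5186, 0.224, 0.0411]
orientation: [-2.442, -1.975, 0.012]
contact_force: [-0.3, -0.8, -0.8]
grip_width: 0.0
gripper_force: 0.0
clock: 4.8
tcp_pos: [0.5152, 0.1974, 0.0471]
orientation: [2.44, 1.976, 0.003]
contact_force: [0.4, -0.7, -0.6]
grip_width: 0.0002
gripper_force: 0.0
clock: 5.2
tcp_pos: [0.5076, 0.1673, 0.0453]
orientation: [2.44, 1.977, -0.003]
contact_force: [0.5, 0.1, 0.4]
grip_width: -0.0002
gripper_force: 0.0
clock: 5.5
tcp_pos: [0.5058, 0.1602, 0.0451]
orientation: [2.439, 1.979, -0.002]
contact_force: [0.8, 0.8, 1.2]
grip_width: 0.0002
gripper_force: 0.7
```

```bash

for i in 1 2 3; do python3 -m crank '[[[-0.2,0,0],[0,0,0]],[[0,0,0],[0,0,0]]]' | egrep "tcp|contact"; done
```

```text
tcp_pos: [0.5055, 0.1589, 0.0451]
contact_force: [1.1, 2.1, -0.4]
tcp_pos: [0.5054, 0.1588, 0.0452]
contact_force: [3.3, 6.7, -4.1]
tcp_pos: [0.5054, 0.1588, 0.0453]
contact_force: [4.6, 10.9, -7.8]
```

```bash

python3 -m crank '[[[1,0,0],[0,0,0]],[[1,0,0],[0,0,0]],[[0,0,-5],[0,0,0]],[[0,0,-5],[0,0,0]],[[0,0,-5],[0,0,0]]]'
python3 -m crank '[[[-4,1.45,-2],[0,0,0]],[[-4,1.45,-2],[0,0,0]],[[-4,1.45,0],[0,0,0]],[[-4,1.45,0],[0,0,0]],[[-4,1.45,0],[0,0,0]]]' 5 60 >/dev/null
python3 -m crank '[[[-4,1.45,0],[0,0,0]],[[-4,1.45,0],[0,0,0]],[[-4,1.45,0],[0,0,0]],[[-4,1.45,0],[0,0,0]],[[-4,1.45,0],[0,0,0]]]' >/dev/null
python3 -m crank '[[[-4,1.45,0],[0,0,0]],[[0,0,0],[0,0,0.026]],[[0,0,0],[0,0,0]],[[0,0,0],[0,0,0]]]'
python3 - <<'E'
from h import *
o=monitor.get_obs(); m=R.from_rotvec(o["orientation"]).as_matrix(); print(np.degrees(np.arctan2(m[1,0],m[0,0])),m[:,2], m.T@(np.array([.5733,-.2901,.018])-o["tcp_pos"])*100)
E
```

```text
clock: 6.6
tcp_pos: [0.5079, 0.1744, 0.1964]
orientation: [-2.438, -1.98, 0.005]
contact_force: [1.7, -0.1, 0.2]
grip_width: -0.0002
gripper_force: 0.0
clock: 8.0
tcp_pos: [0.5745, -0.2869, 0.235]
orientation: [-2.461, -1.95, 0.0]
contact_force: [0.3, 0.8, 0.2]
grip_width: 0.0503
gripper_force: 0.0
76.7727415887335 [-0.00111622  0.00103832 -0.99999884] [-3.53557350e-01 -1.72014056e-02  2.17010297e+01]
```

```bash

python3 -m crank '[[[-0.35,0,4.5],[0,0,0]],[[0,0,4.5],[0,0,0]],[[0,0,4.5],[0,0,0]],[[0,0,4.5],[0,0,0]],[[0,0,2.5],[0,0,0]]]' >/dev/null
python3 -m crank '[[[0,0,1.2],[0,0,0]],[[0,0,0],[0,0,0]],[[0,0,0],[0,0,0]]]'
python3 -m crank '[[[0,0,0],[0,0,0]],[[0,0,0],[0,0,0]],[[0,0,0],[0,0,0]],[[0,0,0],[0,0,0]],[[0,0,0],[0,0,0]]]' 0 60
python3 -m crank '[[[0,0,0],[0,0,0]],[[0,0,0],[0,0,0]],[[0,0,0],[0,0,0]],[[0,0,0],[0,0,0]],[[0,0,0],[0,0,0]]]'
python3 - <<'E'
from h import *
o=monitor.get_obs(); m=R.from_rotvec(o["orientation"]).as_matrix(); print(np.degrees(np.arctan2(m[1,0],m[0,0])),m[:,2])
E
```

```text
clock: 8.8
tcp_pos: [0.5751, -0.2917, 0.0198]
orientation: [2.462, 1.948, 0.002]
contact_force: [-0.3, -0.1, -0.3]
grip_width: 0.0496
gripper_force: 0.0
clock: 9.3
tcp_pos: [0.5747, -0.2926, 0.0199]
orientation: [2.463, 1.946, 0.002]
contact_force: [-0.9, 1.3, 6.9]
grip_width: 0.0166
gripper_force: 59.9
clock: 9.8
tcp_pos: [0.5748, -0.2925, 0.0199]
orientation: [2.463, 1.947, 0.002]
contact_force: [-1.1, 0.4, 7.5]
grip_width: 0.0169
gripper_force: 59.9
76.63881353035843 [ 0.00211768 -0.00109188 -0.99999716]
```

```bash

python3 -m crank '[[[0,0,-1],[0,0,0]],[[0,0,-2],[0,0,0]],[[0,0,-4],[0,0,0]],[[0,0,-4],[0,0,-0.0245]],[[0,0,-3],[0,0,0]]]'
python3 -m crank '[[[2,-0.9,0],[0,0,0]],[[3.5,-1.55,0],[0,0,0]],[[4,-1.77,0],[0,0,0]],[[4,-1.77,0],[0,0,0]],[[4,-1.77,0],[0,0,0]]]' >/dev/null
python3 -m crank '[[[4,-1.77,0],[0,0,0]],[[4,-1.77,0],[0,0,0]],[[3,-1.33,0],[0,0,0]],[[1,-0.46,0],[0,0,0]],[[0,0,0],[0,0,0]]]'
python3 -m crank '[[[0,0,2],[0,0,0]],[[0,0,2],[0,0,0]],[[0,0,1],[0,0,0]],[[0,0,0],[0,0,0]],[[0,0,0],[0,0,0]]]'
python3 - <<'E'
from h import *
import pickle
o,im,d=grab("wrist"); pickle.dump((o,im,d),open("w3.pkl","wb")); save("w3.png",cv2.resize(im,(800,600),interpolation=cv2.INTER_CUBIC))
m=R.from_rotvec(o["orientation"]).as_matrix(); print(np.degrees(np.arctan2(m[1,0],m[0,0])),m[:,2],o["tcp_pos"])
E
```

```text
clock: 10.3
tcp_pos: [0.5743, -0.2923, 0.1615]
orientation: [2.438, 1.978, 0.002]
contact_force: [-0.2, 0.1, -0.5]
grip_width: 0.0168
gripper_force: 58.9
clock: 11.3
tcp_pos: [0.5065, 0.0253, 0.1589]
orientation: [2.437, 1.982, 0.001]
contact_force: [0.0, -0.9, -1.0]
grip_width: 0.0168
gripper_force: 58.8
clock: 11.8
tcp_pos: [0.5073, 0.0229, 0.1087]
orientation: [2.442, 1.976, 0.0]
contact_force: [0.5, -0.1, -0.8]
grip_width: 0.017
gripper_force: 58.8
77.98251500702943 [ 3.08816127e-04 -1.73726983e-04 -9.99999937e-01] [0.50728412 0.02285968 0.10869642]
```

View pics/w3.png

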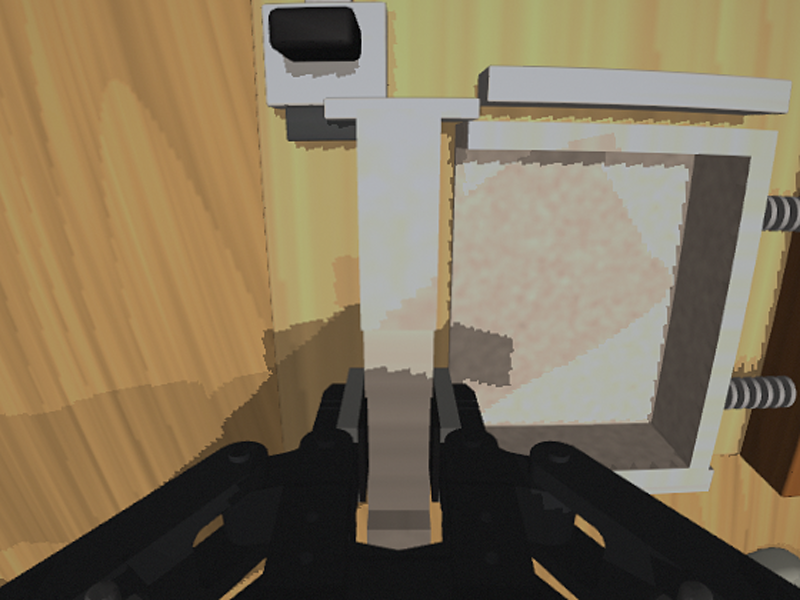

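The board is held over the spot, its far end at about row 119 in columns 357–440. The carriage is home against the end stop (block 265–386, cheek 325–480). The drawer's front-left corner is near (458,122). I'll use depth to measure the end gap.

```bash
python3 - <<'E'
from h import *
import pickle
o,im,d=pickle.load(open("w3.pkl","rb"))
np.set_printoptions(precision=3,suppress=True,linewidth=180)
c,rs=1,np.arange(64,92)
print("board col 280",[(int(r_),round(float(d[r_,280]),3)) for r_ in range(64,92,2)])
print("cheek col 322",[(int(r_),round(float(d[r_,322]),3)) for r_ in range(64,92,2)])
print("drawer col 360",[(int(r_),round(float(d[r_,360]),3)) for r_ in range(76,112,2)])
m=optics.camera_model("wrist")
jo=np.array([.533,.0215]); M=R.from_euler('z',-.2087).as_matrix()[:2,:2]
def J(u,v):
    u0=cv2.undistortPoints(np.array([[[u,v]]],float),K(m),m["D"]).ravel()
    W=c2w("wrist",o,[[u0[0],u0[1],1]]*np.array(d[int(v),int(u)]))[0]; return np.r_[(W[:2]-jo)@M,W[2]]
for u in (280,322,360):
    print(u,*[(v,J(u,v)) for v in range(66,100,2)],sep="\n")
E
```

```text
board col 280 [(64, 0.223), (66, 0.222), (68, 0.224), (70, 0.19), (72, 0.19), (74, 0.189), (76, 0.105), (78, 0.105), (80, 0.106), (82, 0.107), (84, 0.107), (86, 0.105), (88, 0.106), (90, 0.107)]
cheek col 322 [(64, 0.221), (66, 0.223), (68, 0.223), (70, 0.19), (72, 0.19), (74, 0.19), (76, 0.19), (78, 0.191), (80, 0.192), (82, 0.191), (84, 0.207), (86, 0.204), (88, 0.205), (90, 0.204)]
drawer col 360 [(76, 0.224), (78, 0.224), (80, 0.226), (82, 0.225), (84, 0.225), (86, 0.179), (88, 0.18), (90, 0.178), (92, 0.181), (94, 0.18), (96, 0.182), (98, 0.181), (100, 0.182), (102, 0.182), (104, 0.183), (106, 0.221), (108, 0.221), (110, 0.222)]
280
(66, array([-0.025,  0.092,  0.012]))
(68, array([-0.025,  0.091,  0.011]))
(70, array([-0.025,  0.087,  0.048]))
(72, array([-0.025,  0.086,  0.048]))
(74, array([-0.025,  0.085,  0.049]))
(76, array([-0.025,  0.079,  0.139]))
(78, array([-0.025,  0.078,  0.139]))
(80, array([-0.025,  0.078,  0.139]))
(82, array([-0.025,  0.077,  0.137]))
(84, array([-0.025,  0.076,  0.138]))
(86, array([-0.025,  0.076,  0.14 ]))
(88, array([-0.025,  0.075,  0.139])
[... 731 characters left out ...]
-0.   ,  0.074,  0.037]))
(96, array([-0.   ,  0.073,  0.037]))
(98, array([-0.   ,  0.072,  0.038]))
360
(66, array([0.021, 0.09 , 0.039]))
(68, array([0.02 , 0.089, 0.041]))
(70, array([0.021, 0.088, 0.039]))
(72, array([0.022, 0.087, 0.033]))
(74, array([0.026, 0.087, 0.016]))
(76, array([0.027, 0.086, 0.012]))
(78, array([0.027, 0.085, 0.012]))
(80, array([0.027, 0.084, 0.011]))
(82, array([0.027, 0.082, 0.012]))
(84, array([0.027, 0.081, 0.013]))
(86, array([0.016, 0.078, 0.061]))
(88, array([0.016, 0.077, 0.061]))
(90, array([0.016, 0.076, 0.063]))
(92, array([0.017, 0.075, 0.061]))
(94, array([0.017, 0.074, 0.061]))
(96, array([0.017, 0.073, 0.061]))
(98, array([0.017, 0.072, 0.061]))
```

```bash

python3 -m crank '[[[-0.1,0,2],[0,0,0]],[[0,0,2],[0,0,0]],[[0,0,1.5],[0,0,0]],[[0,0,1],[0,0,0]],[[0,0,0.5],[0,0,0]]]'
python3 -m crank '[[[0,0,0.3],[0,0,0]],[[0,0,0],[0,0,0]],[[0,0,0],[0,0,0]],[[0,0,0],[0,0,0]]]'
python3 -m crank '[[[0,0,0.2],[0,0,0]],[[0,0,0],[0,0,0]],[[0,0,0],[0,0,0]],[[0,0,0],[0,0,0]]]'
```

```text
clock: 12.35
tcp_pos: [0.5068, 0.0226, 0.0382]
orientation: [2.44, 1.978, 0.0]
contact_force: [-0.1, -0.2, -0.6]
grip_width: 0.0167
gripper_force: 58.9
clock: 12.75
tcp_pos: [0.507, 0.0227, 0.0358]
orientation: [2.44, 1.978, 0.001]
contact_force: [0.3, 0.5, -2.0]
grip_width: 0.0168
gripper_force: 58.9
clock: 13.15
tcp_pos: [0.5066, 0.0227, 0.0333]
orientation: [2.441, 1.978, 0.0]
contact_force: [-0.4, 0.1, -0.7]
grip_width: 0.0167
gripper_force: 58.9
```

```bash

python3 -m crank '[[[0,0,0.15],[0,0,0]],[[0,0,0],[0,0,0]],[[0,0,0],[0,0,0]]]' | egrep "tcp|cont"
python3 -m crank '[[[0,0.4,0],[0,0,0]],[[0,0.4,0],[0,0,0]],[[0,0.3,0],[0,0,0]],[[0,0,0],[0,0,0]],[[0,0,0],[0,0,0]]]' | egrep "tcp|cont"
python3 -m crank '[[[0,0.2,0],[0,0,0]],[[0,0.2,0],[0,0,0]],[[0,0.2,0],[0,0,0]],[[0,0,0],[0,0,0]],[[0,0,0],[0,0,0]]]' | egrep "tcp|cont"
python3 -m crank '[[[0,0.2,0],[0,0,0]],[[0,0.2,0],[0,0,0]],[[0,0,0],[0,0,0]],[[0,0,0],[0,0,0]]]' | egrep "tcp|ori|cont"
```

```text
tcp_pos: [0.5068, 0.0227, 0.0319]
contact_force: [0.5, -1.0, 0.7]
tcp_pos: [0.5175, 0.0205, 0.0319]
contact_force: [-1.4, 0.1, 3.0]
tcp_pos: [0.5226, 0.0193, 0.0319]
contact_force: [-3.9, 1.2, 5.8]
tcp_pos: [0.5247, 0.0189, 0.0319]
orientation: [-2.438, -1.977, 0.006]
contact_force: [-8.4, 1.5, 13.4]
```

```bash

python3 -m crank '[[[0,0,-0.1],[0,0,0]],[[0,0,0],[0,0,0]],[[0,0,0],[0,0,0]],[[0,0,0],[0,0,0]]]' | egrep "tcp|ori|cont"
python3 -m crank '[[[0,0,-0.1],[0,0,0]],[[0,0,0],[0,0,0]],[[0,0,0],[0,0,0]],[[0,0,0],[0,0,0]]]' | egrep "tcp|ori|cont"
python3 - <<'E'
from h import *
import pickle
o,im,d=grab("wrist"); pickle.dump((o,im,d),open("w4.pkl","wb")); save("w4.png",cv2.resize(im,(800,600),interpolation=cv2.INTER_CUBIC))
m=R.from_rotvec(o["orientation"]).as_matrix(); print(np.degrees(np.arctan2(m[1,0],m[0,0])),m[:,2],o["tcp_pos"])
E
```

```text
tcp_pos: [0.5266, 0.0184, 0.0324]
orientation: [-2.44, -1.978, 0.001]
contact_force: [-3.4, 1.2, -1.6]
tcp_pos: [0.5268, 0.0181, 0.0336]
orientation: [-2.44, -1.978, 0.001]
contact_force: [-3.8, 0.1, -3.1]
78.04776809981632 [-7.34730060e-04 -2.57242623e-04 -9.99999697e-01] [0.52677672 0.01810667 0.03358903]
```

View pics/w4.png

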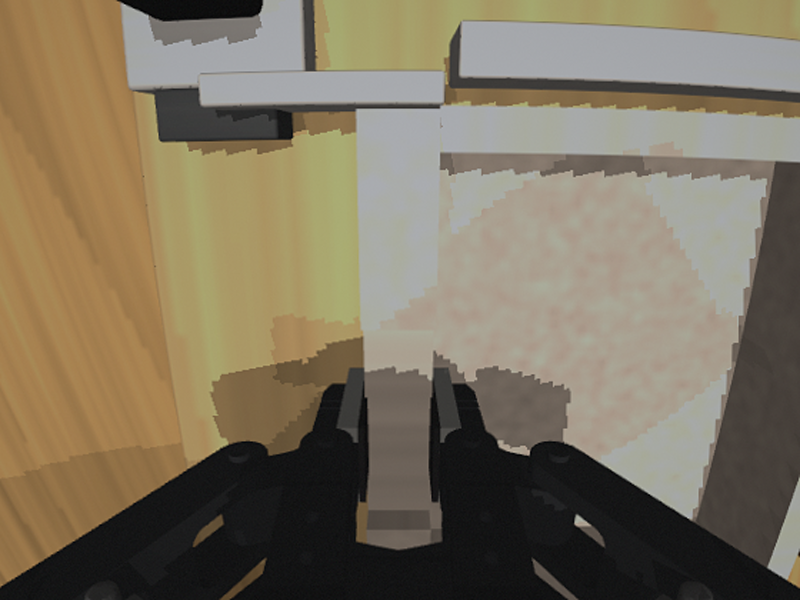

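The board is square against the drawer's front edges (column 440), flush with the side and clear of the cheek, and the carriage is home. The board had been rubbing too hard on the jig, and lifting 2 mm freed it. I'll push the rest of the way.

```bash

python3 -m crank '[[[0,0.2,0.1],[0,0,0]],[[0,0.15,0],[0,0,0]],[[0,0,0],[0,0,0]],[[0,0,0],[0,0,0]]]' | egrep "tcp|cont"
python3 -m crank '[[[0,0.2,0],[0,0,0]],[[0,0.15,0],[0,0,0]],[[0,0,0],[0,0,0]],[[0,0,0],[0,0,0]],[[0,0,0],[0,0,0]]]' | egrep "tcp|ori|cont"
```

```text
tcp_pos: [0.5298, 0.0175, 0.0329]
contact_force: [-6.1, -0.1, 1.3]
tcp_pos: [0.5324, 0.017, 0.0329]
orientation: [-2.439, -1.977, 0.004]
contact_force: [-9.6, 1.8, 4.2]
```

```bash

python3 -m crank '[[[0,0.05,0],[0,0,0]],[[0,0,0],[0,0,0]],[[0,0,0],[0,0,0]],[[0,0,0],[0,0,0]],[[0,0,0],[0,0,0]]]' | egrep "clock|tcp|cont"
python3 -m crank '[[[0,0,0],[0,0,0]],[[0,0,0],[0,0,0]],[[0,0,0],[0,0,0]],[[0,0,0],[0,0,0]],[[0,0,0],[0,0,0]]]' | egrep "clock|tcp|cont"
python3 - <<'E'
from h import *
o,im,d=grab("wrist"); save("w5.png",cv2.resize(im,(800,600),interpolation=cv2.INTER_CUBIC))
m=R.from_rotvec(o["orientation"]).as_matrix(); print(np.degrees(np.arctan2(m[1,0],m[0,0])),m[:,2],o["tcp_pos"])
E
```

```text
clock: 17.1
tcp_pos: [0.5327, 0.0169, 0.0329]
contact_force: [-10.4, 1.2, 4.8]
clock: 17.6
tcp_pos: [0.5327, 0.0169, 0.0329]
contact_force: [-9.7, 1.5, 4.5]
78.06616592010288 [-3.18290946e-03 -6.00023197e-04 -9.99994755e-01] [0.53272723 0.01691487 0.03285097]
```

View pics/w5.png

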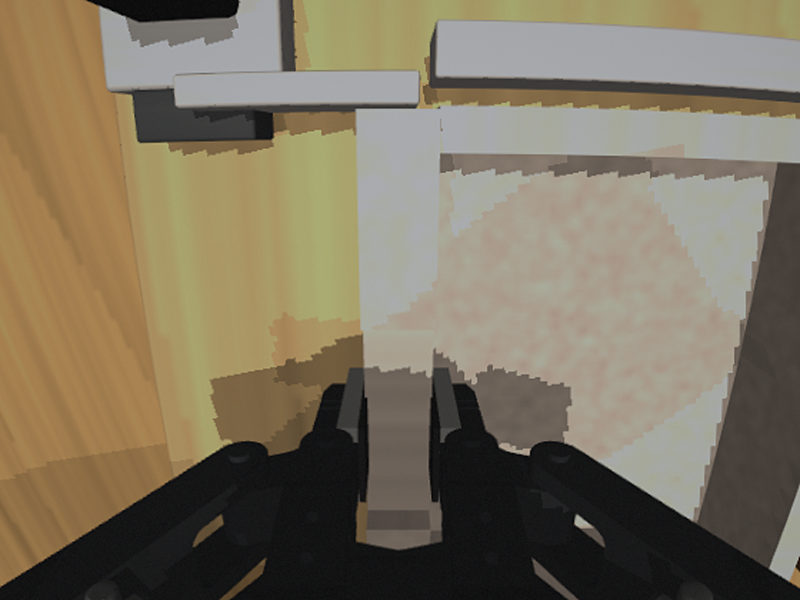

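The board is square, flush and steady against the drawer. The rail's front end sits near (432,60) and the drawer's front edge at column 440, level with it once perspective is allowed for. The force is steady at about 10 N, so I'm handing in.

```bash
python3 -c "
from bench import r; print(r.hand_in())"
```

```text
the job is handed in; nothing more can be done
None
```

I slid the carriage home, stood the drawer front on the jig across the drawer's open end, and handed in while holding it square and flush at a steady push of about 10 N; hand-in returned no verdict.

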